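Take the long sleeve off its drying stand and put it in the kit tray

TASK

Two brass bushes hang on the bars of the two green drying stands. Slide the long sleeve off the open end of its bar, carry it to the white kit tray and lower it in without dropping it, so that it lies on its side on the tray's floor. Leave the short collar where it hangs on the other stand.

Things in the scene. Friction and masses are not known exactly. Their poses are not given: they have to be found in the camera images.
- sleeve: Long brass sleeve: tube 45 mm long, 52 mm outside, 40 mm inside diameter, about 0.3 kg. Origin at the centre of its bore, halfway along; x is the tube's axis, level, along the bar (it may be rolled about x). It hangs loose on its stand's 20 mm bar, origin 100 mm above the bench, 10 mm below the bar's axis: raised by 10 mm it is centred and touches nothing.
- sleeve_stand: Fixed green stand carrying the sleeve (the collar's is alike): foot 130 x 100 x 12 mm, upright 30 x 50 mm, 134 mm high, level steel bar of 20 mm diameter. Origin on the bench under the upright's middle, z up, x along the bar to its plain open end at x = 120 mm. Bar axis at y = 0, z = 110 mm; it leaves the upright at x = 15 mm.
- collar: Short brass collar, to be left alone: same diameters as the sleeve but only 20 mm long, hanging on the bar of the other stand. Origin at the centre of its bore, x along its axis.
- tray_floor (a point): Middle of the inner floor of the fixed white kit tray, 4 mm above the bench. Tray open on top, 210 mm (its x) by 170 mm (its y) outside, 32 mm high, walls 4 mm; z up. A small ring and a plug, up to 14 mm high, lie in its two +x corners, over 45 mm from the middle along x; the rest is empty. The sleeve lying on its side has its origin 26 mm above this point.
There are look-alikes about, which are no part of the job. Leave any black or orange look-alike of the sleeve_stand alone.

How it is judged (in metres and radians):
On the way, in this order (a step that is already met when the one before it is completed fails the run):
1. the sleeve has been slid past the open end of its bar and is held clear of it by the gripper, not fallen (x of sleeve in the frame of sleeve_stand above 0.145 m and height (world z) of sleeve above 0.065 m and contact force between the fingers and sleeve above 0.5 N), for 0.1 s.
2. the sleeve, still held, has been lowered into the tray to within 20 mm of lying on its floor (x of sleeve in the frame of tray_floor between -0.09 and 0.09 m and y of sleeve in the frame of tray_floor between -0.075 and 0.075 m and z of sleeve in the frame of tray_floor below 0.046 m and contact force between the fingers and sleeve above 0.5 N), for 0.1 s.
At the end, for the whole second after the job is handed in: The long sleeve lies at rest and released on its side (axis level within 11 degrees) inside the kit tray, its origin less than 36 mm above the tray's floor, and the short collar still hangs within 20 mm of where it was (x of sleeve in the frame of tray_floor between -0.09 and 0.09 m and y of sleeve in the frame of tray_floor between -0.075 and 0.075 m and z of sleeve in the frame of tray_floor below 0.036 m and angle between sleeve's own x axis and vertical between 1.37 and 1.77 rad and linear speed of sleeve below 0.04 m/s and distance of collar from where it was at the start of the episode below 0.02 m); the robot touches nothing.
It fails at once if the short collar is shifted by more than 20 mm (distance of collar from where it was at the start of the episode above 0.02 m).
It also fails if it takes over 43 s, if anything falls off the work surface, if the arm or the gripper's body presses on something with over 40 N, if the wrist force passes 120 N, or if a joint passes its speed limit or range.

ROBOT

A 6-joint arm with a two-finger parallel gripper is mounted at the origin on the work surface. World frame = base frame: x ahead of the robot, y to its left, z up, the work surface at z = 0. Lengths are in mm, angles in rad, forces in N, time in s.
With the tool pointing down it reaches from about 275 to 1000 mm from the base axis. Payload 8.4 kg.
Tool frame: the origin (TCP) lies on the centre line of the jaws, within the pads' length; the fingertips stand 17 mm ahead of it and the grasp point (between the pads) lies 2 mm behind it (r.tcp_to_tips is the z of the fingertips in the tool frame, in mm); z points along the fingers, y is the direction in which the jaws open and shut (so a half turn about z gives the same grasp; the last joint's range is limited). The gripper opens to 85 mm and grips with 20 to 120 N. Pads are 22 mm wide; open, the fingers measure 114 mm over their backs; the gripper's body (76 mm by 85 mm) begins 54 mm behind the grasp point. The pads swing forward as they close: fully open they stand 13 mm farther back than shut.
Start: joints at [-1.305, 0.353, 1.633, -0, 1.155, -0.002], TCP at [165.38, -602.725, 248.281] pointing down, gripper open.
Joint ranges: [-2.63, 2.63], [-0.92, 2.1], [0.06, 2.66], [-1.3, 4.44], [0, 2.69], [-3.02, 3.02]. Speed limits (rad/s): [2.22, 2.22, 2.79, 3.14, 3.14, 3.14].

INTERFACE

Orientations are given as [roll, pitch, yaw] about the fixed x, y, z axes, in that order (R = Rz(yaw) Ry(pitch) Rx(roll)).
In Python, from rig import r, cams, job gives the robot as it stands.
- The arm moves only by the tool drive_tool, never from a script. Its argument "deltas" is a list of rows, each a list of 4 numbers: the shift along the tool's x, y, z in cm, then the turn about the tool's z in rad. In form: [[x, y, z, roll], ...]. A call has 1 to 12 rows; each row shifts and turns the commanded pose from where the row before left it, along the tool's axes as they then stand; what a row does not reach is not made up. A row lasts 1/12 s, in which the tool goes at most 41.7 mm and 7.16 degrees, less where a joint would pass 70% of its speed; a pose out of reach is approached as far as the arm can. A call with a gripper value outside its range is refused whole. "jaw" is the closure, from 0 (fully open) to 1 (shut), set as the call begins (left out, the last holds). The fingers move at their own pace and stop on an object; "force" is the grip in N (left out, the last holds). Time passes only in rows, so rows that do not move let the fingers close. It gives the time, the measured TCP pose, the force and the opening at its end, in the units of the state.
- r.sense(): the state, without advancing time (a new reading comes with each control period).
- cams.grab_frame(name): name is "scene" or "top"; returns (picture, depth): 400x640x3 uint8, red, green, blue; 400x640 float32, mm along the optical axis (not along the pixel's ray), 0 where there is no reading.
- cams.camera_params(name): a dict with "fx", "fy", "cx", "cy" (pixels), "R" (3x3) and "t" (3): a world point X has camera coordinates R X + t. Camera axes: x right, y down, z forward; pixel columns grow to the right and rows downward; lengths in mm; the calibration is good to about 2 mm. A picture is of the moment at which its call begins. camera_params takes no time and is no camera call.
- job.sign_off(): hands the job in, once; it reports no verdict.
The state is a dict: "clock": time; "qpos": joint angles; "qvel": joint speeds; "joint_efforts": joint torques, N m; "eef_pos": TCP position; "tcp_rot": TCP orientation; "contact_force": force on the tool from outside, world axes, zero at the start; "wrist_torque": the same for the moment, N m; "opening": opening from 0.0 (shut) to 1.0 (fully open).
Only numpy, scipy, OpenCV 4.12 (cv2) and the standard library are available. Lean on these libraries where they do the work, as an engineer would, in place of code of your own. Each camera call takes 0.05 s, during which the arm holds its last target. There are 200 camera calls.

## Working session

There is one attempt and no reset: what is moved stays moved. The work goes in short steps, Python scripts to look and compute and a tool call to move; the robot and the scene stay as the last step left them, time stands still between calls to the robot, and variables do not carry over. Pictures are saved under pics/ and viewed, about 8 in all and at most 12, crops included, and the job is handed in when it is done.

Besides the shell and the picture viewer there is one more tool, called after "Call:" by a JSON object that holds its "name" and its "arguments". drive_tool: Moves the arm, as the interface text tells. Its arguments: {"type":"object","properties":{"deltas":{"type":"array"},"jaw":{"type":"number"},"force":{"type":"number"}},"required":["deltas"]}

```bash
mkdir -p pics; python3 - <<'E'
from rig import r,cams,job
import numpy as np,cv2
for n in("scene","top"):
    p,d=cams.grab_frame(n); cv2.imwrite(f"pics/{n}0.png",p[:,:,::-1]); np.savez(f"{n}0.npz",p=p,d=d)
    print(n,cams.camera_params(n))
print(r.sense(),r.tcp_to_tips)
E
```

```text
scene {'fx': 473.4695493428201, 'fy': 473.4695493428201, 'cx': 308.3006384097963, 'cy': 195.35029713600235, 'R': array([[ 0.72247195,  0.69126212,  0.0138194 ],
       [ 0.407697  , -0.40979105, -0.81599905],
       [-0.55840617,  0.59517055, -0.57788803]]), 't': array([-292.60981853,  -72.04651938, 1211.69952627])}
top {'fx': 366.6249362424723, 'fy': 366.6249362424723, 'cx': 317.4769236650514, 'cy': 198.1204367902661, 'R': array([[-0.02046997, -0.99978141, -0.00425641],
       [-0.99693322,  0.02073292, -0.07546063],
       [ 0.07553238,  0.00269868, -0.9971397 ]]), 't': array([ 27.69827461, 412.09135145, 868.85743569])}
{'clock': 0.1, 'qpos': array([-1.30539308e+00,  3.53622840e-01,  1.63405467e+00,  1.46445759e-05,
        1.15519701e+00, -2.37091688e-03]), 'qvel': array([ 0.00102473, -0.00289834, -0.00114476,  0.00081008, -0.00130664,
        0.00175947]), 'joint_efforts': array([ 9.45967840e-04, -6.06356406e+01, -3.42820680e+01,  6.45025307e-05,
        4.06809209e-03,  1.14256713e-05]), 'eef_pos': array([ 165.28166362, -602.33020083,  247.61146667]), 'tcp_rot': array([-3.14031081e+00, -1.64295359e-05,  2.67768237e-01]), 'contact_force': array([-0.61215332, -0.58547863, -0.58675961]), 'wrist_torque': array([ 0.01762475, -0.03798299,  0.03759291]), 'opening': 1.0026103312918775} 17.0
```

View pics/scene0.png

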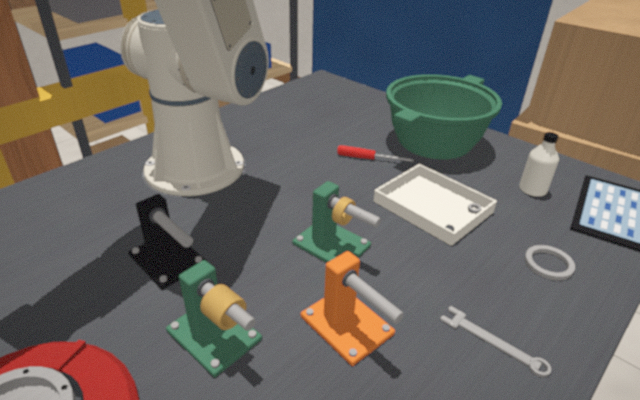

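View pics/top0.png

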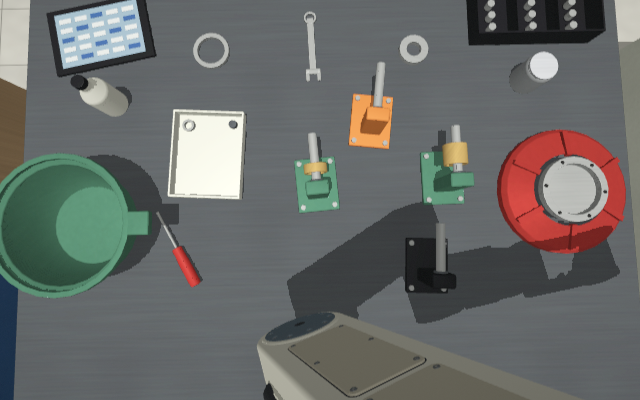

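The scene picture shows the sleeve on the near-left green stand (about 222,306) and the collar on the other green stand (343,210). In the top view the sleeve is at (455,153), the collar at (316,168) and the tray around (207,155), with the ring and plug along its upper edge, which is +x in the world. Next I'll measure these from depth.

```bash
cat > h.py <<'E'
import numpy as np,cv2
from rig import r,cams,job
def cloud(n,d):
    c=cams.camera_params(n); v,u=np.mgrid[:400,:640]
    P=np.stack([(u-c['cx'])/c['fx']*d,(v-c['cy'])/c['fy']*d,d],-1)-c['t']
    return P@c['R']
def hsv(p): return cv2.cvtColor(p,cv2.COLOR_RGB2HSV)
E
python3 - <<'E'
from h import *
roi={"top":dict(st=(415,480,120,210),co=(290,345,125,215),tr=(160,255,100,205)),"scene":dict(st=(160,265,255,375),co=(290,385,180,268),tr=(370,500,160,245))}
for n in roi:
    z=np.load(n+"0.npz");p,d=z['p'],z['d'];W=cloud(n,d);H=hsv(p)
    for k,(a,b,c,e) in roi[n].items():
        w=W[c:e,a:b].reshape(-1,3);h=H[c:e,a:b].reshape(-1,3).astype(int);ok=d[c:e,a:b].ravel()>0
        Z=w[:,2]
        if k=='tr':
            m=ok&(h[:,1]<60)&(h[:,2]>140)
            print(n,k,cv2.minAreaRect(w[m&(Z>24)&(Z<40)][:,:2].astype(np.float32)),np.median(Z[m]),np.percentile(Z[m],98)); continue
        g=ok&(h[:,0]>60)&(h[:,0]<95)&(h[:,1]>90); br=ok&(h[:,0]>10)&(h[:,0]<28)&(h[:,1]>90)
        gr=ok&(h[:,1]<60)&(Z>90)&(Z<128)
        print(n,k,'foot',cv2.minAreaRect(w[g&(Z<22)&(Z>4)][:,:2].astype(np.float32)))
        t=w[g&(Z>128)&(Z<142)];print(' upr',len(t),cv2.minAreaRect(t[:,:2].astype(np.float32)),np.median(t[:,2]))
        B=w[br&(Z>60)&(Z<135)];print(' brass',len(B),B.min(0),B.max(0),B.mean(0))
        G=w[gr];print(' bar',len(G))
        if len(G)>5:
            l=cv2.fitLine(G[:,:2].astype(np.float32),cv2.DIST_HUBER,0,.01,.01).ravel();s=(G[:,:2]-l[2:])@l[:2]
            print('  ',l,np.arctan2(l[1],l[0]),l[2:]+l[:2]*s.min(),l[2:]+l[:2]*s.max(),np.percentile(G[:,2],95))
E
```

```text
top st foot ((457.7874450683594, -283.79766845703125), (126.111083984375, 98.71746826171875), 1.3908531665802002)
 upr 309 ((436.5849304199219, -284.7304992675781), (49.416385650634766, 28.019018173217773), 88.49059295654297) 133.38498144382888
 brass 525 [ 473.08254837 -306.81980762   79.12565412] [ 518.63017916 -258.11869486  129.14651486] [ 494.83692219 -277.70447302  117.92506345]
 bar 258
   [ 9.9983609e-01  1.8106608e-02  5.1071893e+02 -2.8101770e+02] 0.018107597 [ 422.0480439  -282.62349241] [ 556.8786539  -280.18176722] 122.29268067325539
top co foot ((447.3774719238281, 21.19708251953125), (125.9012451171875, 97.88468933105469), 4.7934675216674805)
 upr 287 ((426.03009033203125, 19.516815185546875), (29.699764251708984, 49.59573745727539), 6.213696479797363) 133.57324276653216
 brass 223 [459.76932815  -1.16162668  82.64573484] [483.25550882  47.11869341 128.43140915] [470.51636122  23.00873771 118.53164608]
 bar 344
   [9.9708933e-01 7.6242603e-02 4.9999844e+02 2.5563231e+01] 0.076316655 [442.69709333  21.18167311] [546.31692093  29.10498069] 121.61044529772286
top tr ((523
[... 670 characters left out ...]
23033600344394
scene co foot ((452.4539489746094, 19.36050033569336), (126.57697296142578, 98.09693908691406), 4.707006454467773)
 upr 104 ((431.94989013671875, 17.227779388427734), (26.852651596069336, 45.42766189575195), 3.7347590923309326) 133.0879563277719
 brass 699 [ 443.34472181 -136.21213374   64.4134342 ] [602.55178113  42.66511008 134.99675533] [527.61080039 -44.24982062 118.67263897]
 bar 517
   [9.9665278e-01 8.1751019e-02 5.0510394e+02 2.0439157e+01] 0.081842355 [443.01109008  15.34595545] [550.2844026   24.14511073] 121.86108113856544
scene tr ((526.3040161132812, 285.099853515625), (175.61175537109375, 212.17892456054688), 87.00276947021484) 5.829403074886704 33.10690337272727
```

The two cameras agree to about 4 mm. The sleeve stand is at about (439,-285) with yaw 0.022 and its bar end at x≈559. The sleeve centre is at about (497,-283.5,100). The tray centre is at about (525,285) with yaw -0.057. The jaws have to open along y, so I'll turn the tool +0.246 and go above the sleeve.

Call:
{"name": "drive_tool", "arguments": {"deltas": [[0,0,0,0.082],[0,0,0,0.082],[0,0,0,0.082],[2.8,-2.6,0,0],[2.8,-2.6,0,0],[2.8,-2.6,0,0],[2.8,-2.6,0,0],[2.8,-2.6,0,0],[2.8,-2.6,0,0],[2.8,-2.6,0,0],[2.8,-2.6,0,0],[2.8,-2.6,0,0]], "jaw": 0, "force": 40}}

```text
clock: 1.1
eef_pos: [413.1, -361.6, 248.1]
tcp_rot: [-3.141, 0.0, 0.022]
contact_force: [-0.2, -0.4, 0.2]
opening: 0.999
```

Call:
{"name": "drive_tool", "arguments": {"deltas": [[2.9,-2.5,0,0],[2.9,-2.5,0,0],[2.8,-2.6,0,0],[0,0,2,0],[0,0,2,0],[0,0,2,0],[0,0,0,0]]}}

```text
clock: 1.68
eef_pos: [494.6, -283.8, 184.4]
tcp_rot: [-3.138, 0.006, 0.023]
contact_force: [-0.2, 1.1, 0.0]
opening: 0.996
```

```bash
python3 - <<'E'
from h import *
print(r.sense()['eef_pos'])
a=cams.grab_frame("scene")[0][180:400,100:420,::-1]; b=cams.grab_frame("top")[0][60:280,340:540,::-1]
cv2.imwrite("pics/n1.png",cv2.resize(np.hstack([a,b]),None,fx=1.5,fy=1.5))
E
```

```text
[ 494.56728497 -283.76808969  184.41805618]
```

View pics/n1.png

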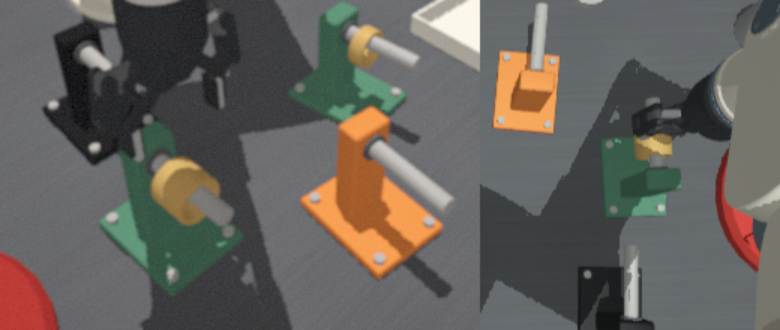

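The gripper stands over the stand with its fingers on either side of the bar: tips at about (137,150) and (215,100) in the crop, sleeve at (187,190). I'll descend to about z = 97, shifting +2.5 mm in x.

Call:
{"name": "drive_tool", "arguments": {"deltas": [[0.25,0,1.2,0],[0,0,1.2,0],[0,0,1.2,0],[0,0,1.2,0],[0,0,1.2,0],[0,0,1.2,0],[0,0,1.0,0],[0,0,0.3,0],[0,0,0,0],[0,0,0,0]]}}

```text
clock: 2.62
eef_pos: [499.2, -285.4, 103.3]
tcp_rot: [-3.142, 0.0, 0.022]
contact_force: [0.4, -0.4, 1.2]
opening: 0.999
```

```bash
python3 - <<'E'
from h import *
print(r.sense()['eef_pos'])
a=cams.grab_frame("scene")[0][220:390,130:330,::-1]; b=cams.grab_frame("top")[0][90:260,400:540,::-1]
cv2.imwrite("pics/n2.png",cv2.resize(np.hstack([a,b]),None,fx=2.3,fy=2.3))
E
```

```text
[ 499.180105   -285.43608316  103.26713078]
```

View pics/n2.png

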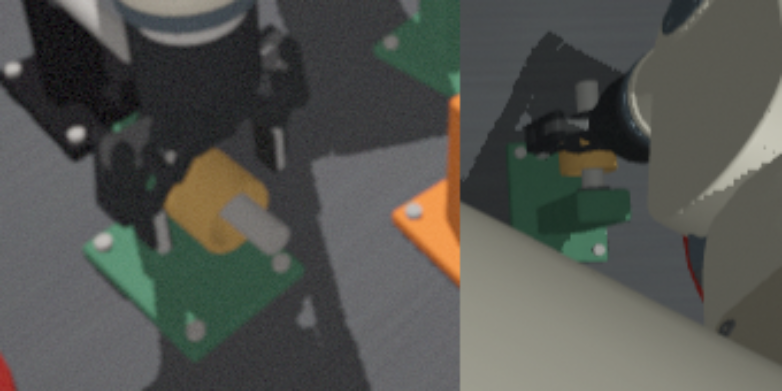

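The fingers straddle the sleeve, tips at crop (162,235) and (280,150) with the sleeve centred at (217,200). I'll go 6 mm lower and close.

Call:
{"name": "drive_tool", "arguments": {"deltas": [[0,0,0.3,0],[0,0,0.3,0],[0,0,0,0]]}}

```text
clock: 2.97
eef_pos: [498.9, -285.3, 97.0]
tcp_rot: [-3.141, 0.0, 0.022]
contact_force: [-0.4, 1.0, -0.1]
opening: 1.001
```

Call:
{"name": "drive_tool", "arguments": {"deltas": [[0,0,0,0],[0,0,0,0],[0,0,0,0],[0,0,0,0],[0,0,0,0],[0,0,0,0],[0,0,0,0],[0,0,0,0],[0,0,0,0]], "jaw": 1, "force": 40}}

```text
clock: 3.72
eef_pos: [499.1, -285.5, 97.7]
tcp_rot: [3.141, -0.0, 0.022]
contact_force: [-2.3, 0.1, 5.6]
opening: 0.601
```

Call:
{"name": "drive_tool", "arguments": {"deltas": [[0,0,-0.3,0],[0,0,-0.3,0],[0,0,-0.2,0],[0,0,0,0],[0,0,0,0],[0,0,0,0]]}}

```text
clock: 4.22
eef_pos: [498.9, -285.3, 105.1]
tcp_rot: [-3.141, 0.0, 0.022]
contact_force: [0.3, 0.3, -3.9]
opening: 0.6
```

The z force now reads about the sleeve's weight, so it hangs free and roughly centred on the bar. I'll lift 2 mm more and slide it out.

Call:
{"name": "drive_tool", "arguments": {"deltas": [[0,0,-0.2,0],[0,0,0,0],[1,0,0,0],[1,0,0,0],[1,0,0,0],[1,0,0,0],[0,0,0,0],[0,0,0,0]]}}

```text
clock: 4.88
eef_pos: [539.8, -284.3, 107.0]
tcp_rot: [-3.142, 0.0, 0.023]
contact_force: [-1.1, 0.4, -4.2]
opening: 0.6
```

Call:
{"name": "drive_tool", "arguments": {"deltas": [[1,0,0,0],[1,0,0,0],[1,0,0,0],[1,0,0,0],[1,0,0,0],[1,0,0,0],[1,0,0,0],[0.5,0,0,0],[0,0,0,0],[0,0,0,0],[0,0,0,0]]}}

```text
clock: 5.8
eef_pos: [613.4, -282.8, 107.0]
tcp_rot: [-3.141, 0.001, 0.022]
contact_force: [-0.7, -0.2, -4.1]
opening: 0.6
```

```bash
python3 - <<'E'
from h import *
print(r.sense()['eef_pos'])
p,d=cams.grab_frame("scene");a=p[200:400,130:400,::-1]
W=cloud("scene",d);h=hsv(p).astype(int);m=(h[...,0]>10)&(h[...,0]<28)&(h[...,1]>90)&(d>0)&(W[...,0]>480)&(W[...,1]<-240)&(W[...,1]>-340)&(W[...,2]>40)&(W[...,2]<150)
B=W[m];print(len(B),np.percentile(B,[1,99],axis=0))
cv2.imwrite("pics/n3.png",cv2.resize(a,None,fx=2.5,fy=2.5))
E
```

```text
[ 613.41220648 -282.77583592  107.03703685]
1080 [[ 604.80164251 -308.17737573   87.92694148]
 [ 636.84097629 -256.11739104  142.55875877]]
```

View pics/n3.png

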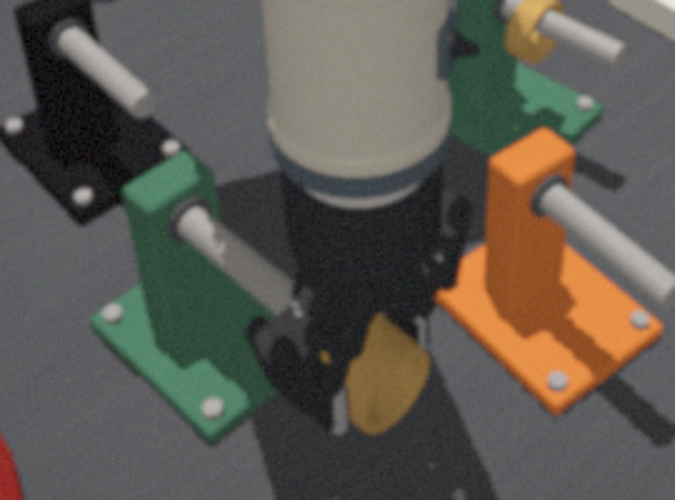

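The sleeve is off the bar and held, but no bore opening shows in the front face, so it may have pitched in the pads. I'll fit a cylinder to its depth points.

```bash
cat >> h.py <<'E'
from scipy.optimize import least_squares
def fit(n,tag=None):
    "fit R=26 cylinder to brass points near TCP -> centre, pitch(deg, + = +x end up), yaw"
    p,d=cams.grab_frame(n);W=cloud(n,d);h=hsv(p).astype(int);c=r.sense()['eef_pos']
    m=(h[...,0]>10)&(h[...,0]<28)&(h[...,1]>90)&(d>0)&(np.abs(W-c).max(-1)<55)
    B=W[m]
    def ax(q): return np.array([np.cos(q[0])*np.cos(q[1]),np.cos(q[0])*np.sin(q[1]),np.sin(q[0])])
    def res(q):
        a=ax(q);v=B-q[2:5];s=v@a;rad=np.linalg.norm(v-s[:,None]*a,axis=1)
        # signed distance to capped cylinder
        qx=np.abs(s)-22.5;qr=rad-26
        return np.where((qx>0)&(qr>0),np.hypot(qx,qr),np.maximum(qx,qr))
    best=min((least_squares(res,np.r_[p0,0.02,c+[0,0,3]],loss='soft_l1',f_scale=2) for p0 in np.radians([-60,-30,0,30,60])),key=lambda s:s.cost)
    q=best.x;print(n,len(B),'pitch %.1f yaw %.1f'%tuple(np.degrees(q[:2])),'c-tcp',np.round(q[2:5]-c,1),'cost/pt %.2f'%(best.cost/len(B)))
    ys,xs=np.where(m)
    if tag: cv2.imwrite(f"pics/{tag}.png",cv2.resize(p[max(ys.min()-25,0):ys.max()+25,max(xs.min()-30,0):xs.max()+30,::-1],None,fx=5,fy=5,interpolation=cv2.INTER_CUBIC))
E
python3 - <<'E'
from h import *
fit("scene","n4");fit("top")
E
```

```text
scene 1108 pitch 80.8 yaw 99.6 c-tcp [ 2.  -1.   5.1] cost/pt 3.46
top 0 pitch -60.0 yaw 1.1 c-tcp [0. 0. 3.] cost/pt nanh.py:21: RuntimeWarning: invalid value encountered in scalar divide
  q=best.x;print(n,len(B),'pitch %.1f yaw %.1f'%tuple(np.degrees(q[:2])),'c-tcp',np.round(q[2:5]-c,1),'cost/pt %.2f'%(best.cost/len(B)))
```

View pics/n4.png

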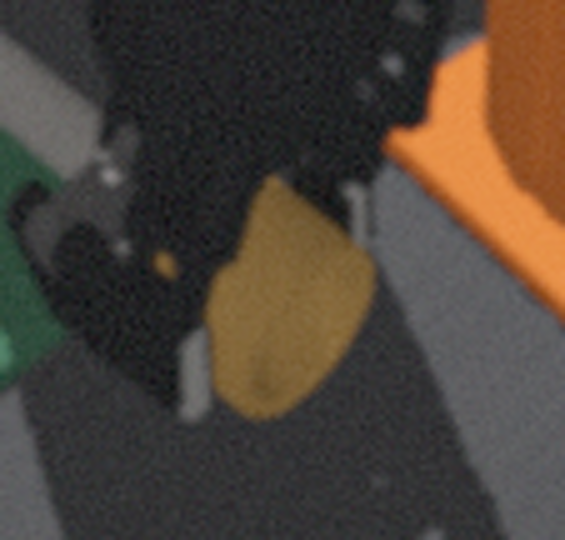

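The shaded bore interior is brass too, so a solid-cylinder model doesn't fit. I'll refit with a hollow tube.

```bash
sed -i 's/qr=rad-26/qr=np.abs(rad-23)-3/; s/np.radians(\[-60,-30,0,30,60\])/np.radians([-75,-50,-25,-10,0,10,25,50,75])/' h.py
sed -i 's/    q=best.x;print/    for p0 in np.radians([-30,-20,-10,0,10,20,30]):\n        s=least_squares(lambda q:res(np.r_[p0,q]),np.r_[.02,c+[0,0,3]],loss="soft_l1",f_scale=2);print(round(np.degrees(p0)),np.round(s.cost\/len(B),3),np.round(s.x[1:]-c,1))\n    q=best.x;print/' h.py
python3 - <<'E'
from h import *
fit("scene")
E
```

```text
-30 3.002 [10.1  0.7  7.3]
-20 2.565 [7.4 1.  7.4]
-10 2.536 [ 3.3 -0.2  4.2]
0 2.201 [-0.1  1.   2.4]
10 2.49 [2.7 1.3 1. ]
20 2.779 [14.1  1.6  5.4]
30 3.059 [16.4  1.6  7.2]
scene 1107 pitch 0.2 yaw 1.1 c-tcp [-0.1  1.   2.4] cost/pt 2.20
```

The tube is level, centred at the TCP +2.4 mm in z. I'll lift it and carry it to the tray.

Call:
{"name": "drive_tool", "arguments": {"deltas": [[0,0,-1.5,0],[0,0,-3,0],[0,0,-3,0],[0,0,-3,0],[0,0,-3,0],[0,0,-1.5,0],[-0.3,-1.5,0,0],[-0.5,-3,0,0],[-0.5,-3,0,0],[-0.5,-3,0,0],[-0.5,-3,0,0],[-0.5,-3,0,0]]}}

```text
clock: 7.0
eef_pos: [581.1, -116.8, 256.6]
tcp_rot: [-3.141, 0.001, 0.021]
contact_force: [-0.2, 0.2, -4.4]
opening: 0.6
```

Call:
{"name": "drive_tool", "arguments": {"deltas": [[-0.5,-3,0,0],[-0.5,-3,0,0],[-0.5,-3,0,0],[-0.5,-3,0,0],[-0.5,-3,0,0],[-0.5,-3,0,0],[-0.5,-3,0,0],[-0.5,-3,0,0],[-0.5,-3,0,0],[-0.4,-3,0,0],[-0.3,-3,0,0],[0,-1.5,0,0]]}}

```text
clock: 8.0
eef_pos: [521.2, 228.1, 256.7]
tcp_rot: [-3.141, 0.001, 0.023]
contact_force: [-0.4, -0.7, -4.7]
opening: 0.603
```

Call:
{"name": "drive_tool", "arguments": {"deltas": [[-0.1,-2.8,0,0.04],[-0.2,-2.9,0,0.04],[0,0,1.5,0],[0,0,2.5,0],[0,0,2.5,0],[0,0,2.5,0],[0,0,2.5,0],[0,0,2.5,0],[0,0,1.5,0],[0,0,0,0],[0,0,0,0]]}}

```text
clock: 8.92
eef_pos: [519.0, 281.7, 101.5]
tcp_rot: [3.14, 0.002, -0.058]
contact_force: [0.5, 0.3, -3.4]
opening: 0.6
```

```bash
python3 - <<'E'
from h import *
print(r.sense()['eef_pos'])
fit("scene")
a=cams.grab_frame("scene")[0][90:270,340:530,::-1]; b=cams.grab_frame("top")[0][60:240,130:330,::-1]
cv2.imwrite("pics/n5.png",cv2.resize(np.hstack([a,b]),None,fx=2,fy=2))
E
```

```text
[519.01400597 281.70059035 101.51590546]
-30 3.79 [ 6.8 -6.4  6.3]
-20 3.53 [ 4.4 -5.5  6.7]
-10 3.38 [ 1.4 -3.6  7.8]
0 3.791 [-1.1  1.   1.5]
10 3.56 [ 2.9 -0.9  4.9]
20 3.901 [ 4.8 -1.6  3.2]
30 4.314 [ 7.3 -1.5  2.4]
scene 382 pitch -2.1 yaw -3.0 c-tcp [-1.  -2.4  6.9] cost/pt 3.29
```

View pics/n5.png

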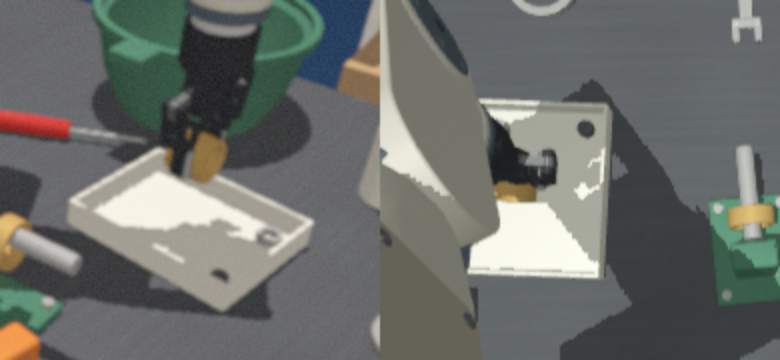

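The sleeve is held above the tray, centred in it and clear of the ring and plug on the +x side. I'll lower it.

Call:
{"name": "drive_tool", "arguments": {"deltas": [[0,0,1,0],[0,0,1.5,0],[0,0,1.5,0],[0,0,1.5,0],[0,0,1.0,0],[0,0,0.3,0],[0,0,0,0],[0,0,0,0],[0,0,0,0]]}}

```text
clock: 9.82
eef_pos: [520.5, 282.6, 35.1]
tcp_rot: [-3.141, -0.001, -0.058]
contact_force: [0.6, -0.6, -3.8]
opening: 0.605
```

Call:
{"name": "drive_tool", "arguments": {"deltas": [[0,0,0.15,0],[0,0,0,0],[0,0,0.15,0],[0,0,0,0],[0,0,0,0]]}}

```text
clock: 10.23
eef_pos: [519.8, 282.3, 31.3]
tcp_rot: [-3.142, -0.0, -0.058]
contact_force: [-0.4, 0.3, -4.8]
opening: 0.601
```

Call:
{"name": "drive_tool", "arguments": {"deltas": [[0,0,0.1,0],[0,0,0,0],[0,0,0.1,0],[0,0,0,0],[0,0,0,0]]}}

```text
clock: 10.65
eef_pos: [519.8, 282.2, 29.2]
tcp_rot: [3.142, 0.0, -0.058]
contact_force: [-1.1, 0.1, -3.8]
opening: 0.596
```

Call:
{"name": "drive_tool", "arguments": {"deltas": [[0,0,0.1,0],[0,0,0,0],[0,0,0,0],[0,0,0,0]]}}

```text
clock: 10.98
eef_pos: [519.8, 282.3, 28.3]
tcp_rot: [3.142, 0.0, -0.058]
contact_force: [0.0, -0.4, -4.1]
opening: 0.602
```

Call:
{"name": "drive_tool", "arguments": {"deltas": [[0,0,0.1,0],[0,0,0,0],[0,0,0,0]]}}

```text
clock: 11.23
eef_pos: [519.9, 282.3, 27.3]
tcp_rot: [-3.142, -0.0, -0.058]
contact_force: [-0.7, -0.7, -4.2]
opening: 0.603
```

Call:
{"name": "drive_tool", "arguments": {"deltas": [[0,0,0.05,0],[0,0,0,0],[0,0,0,0]]}}

```text
clock: 11.48
eef_pos: [519.9, 282.3, 27.2]
tcp_rot: [-3.141, -0.0, -0.058]
contact_force: [-1.9, -0.2, 3.2]
opening: 0.606
```

The force has turned positive, so the sleeve is resting on the floor. I'll release gently.

Call:
{"name": "drive_tool", "arguments": {"deltas": [[0,0,0,0],[0,0,0,0],[0,0,0,0],[0,0,0,0],[0,0,0,0],[0,0,0,0]], "jaw": 0.3}}

```text
clock: 11.98
eef_pos: [519.9, 282.3, 26.7]
tcp_rot: [-3.142, -0.0, -0.058]
contact_force: [0.4, -0.2, 0.3]
opening: 0.699
```

Call:
{"name": "drive_tool", "arguments": {"deltas": [[0,0,0,0],[0,0,0,0],[0,0,0,0],[0,0,0,0],[0,0,0,0],[0,0,0,0]], "jaw": 0}}

```text
clock: 12.48
eef_pos: [519.8, 282.3, 26.8]
tcp_rot: [-3.142, -0.0, -0.058]
contact_force: [-1.3, 0.2, -0.4]
opening: 1.001
```

Call:
{"name": "drive_tool", "arguments": {"deltas": [[0,0,-0.5,0],[0,0,-1,0],[0,0,-1.5,0],[0,0,-2,0],[0,0,-3,0],[0,0,-3,0],[0,0,-3,0],[0,0,-3,0],[0,0,-3,0],[0,0,-2,0],[0,0,0,0]]}}

```text
clock: 13.4
eef_pos: [521.9, 283.4, 252.9]
tcp_rot: [-3.137, -0.007, -0.058]
contact_force: [0.2, -0.1, 0.7]
opening: 0.998
```

Call:
{"name": "drive_tool", "arguments": {"deltas": [[-2,2,0,0],[-2,2,0,0],[-2,2,0,0],[-2,2,0,0],[-1,2,0,0],[0,2,0,0],[0,2,0,0],[0,2,0,0],[0,0,0,0],[0,0,0,0],[0,0,0,0],[0,0,0,0]]}}

```text
clock: 14.4
eef_pos: [420.8, 128.4, 246.8]
tcp_rot: [-3.141, -0.0, -0.058]
contact_force: [-0.4, -0.4, -0.1]
opening: 0.995
```

```bash
python3 - <<'E'
from h import *
import time
print(r.sense()['contact_force'])
for k in range(3):
    p,d=cams.grab_frame("scene");W=cloud("scene",d);h=hsv(p).astype(int);br=(h[...,0]>10)&(h[...,0]<28)&(h[...,1]>90)&(d>0)
    m=br&(W[...,0]>425)&(W[...,0]<625)&(W[...,1]>200)&(W[...,1]<370)&(W[...,2]<80)
    B=W[m];print(len(B),np.percentile(B,[1,50,99],axis=0).round(1).tolist())
a=p[130:270,280:510,::-1]; b=cams.grab_frame("top")[0][90:230,150:360,::-1]
cv2.imwrite("pics/n6.png",cv2.resize(np.hstack([a,b]),None,fx=1.8,fy=1.8))
E
```

```text
[-0.40072217 -0.39642081 -0.08014025]
488 [[500.6, 254.4, 9.0], [527.9, 266.3, 40.2], [542.7, 303.0, 55.9]]
494 [[500.3, 255.0, 9.0], [527.9, 266.7, 39.6], [542.8, 303.0, 55.4]]
491 [[500.3, 254.4, 9.2], [527.7, 266.3, 40.1], [542.8, 302.7, 55.9]]
```

View pics/n6.png

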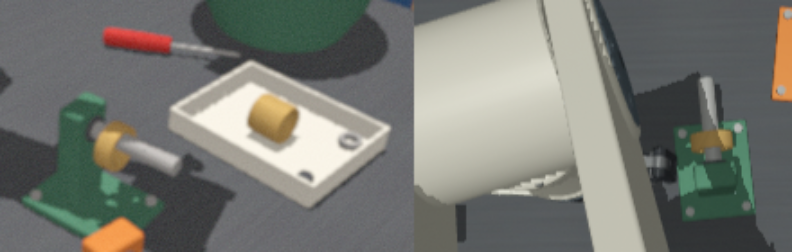

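The sleeve lies on its side and still in the middle of the tray, at (273,118) in the crop. Its top is about 56 mm above the bench, its axis is level, and it did not move over three frames. The collar still hangs on its bar at (115,145), and the arm is clear of everything.

```bash
python3 -c "
from rig import job;print(job.sign_off())"
```

```text
the job is handed in; nothing more can be done
None
```

The long sleeve is lying on its side on the tray floor, released and at rest, and I handed the job in at about 14.7 s on the robot's clock; no verdict was reported. I gripped it across its diameter, raised it until it was centred on the bar, and slid it off the open end. I then carried it to the tray and lowered it until the force reading showed contact, before opening the jaws.

**Last checks:**
- **Sleeve:** It sits near the tray's middle, at about x 521, y 280 mm. Its top is about 56 mm above the bench, as expected for lying level on the floor. It did not move over three frames.
- **Collar:** It still hangs on its bar in the last picture; I did not re-measure its position.
- **Arm:** It is clear of everything, with forces near zero.

**Checks that failed or disagreed:**
- The two cameras differed by 4–7 mm at the sleeve stand, so I used values in between.
- The first cylinder fit of the held sleeve was wrong because it ignored the bore. A hollow-tube fit showed it level.
- The fit above the tray was poor because the gripper hid most of the sleeve, so I relied on the force reading for touchdown instead.

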